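# Line up the quarter-turn fastener and hold the extractor's access panel shut

## Task

The access panel on top of the bench dust extractor stands sprung open because the wing of its quarter-turn fastener lies across its slot. Turn the wing clockwise until it is in line with the two dark index marks on the panel, then press the panel down fully home against its frame with the gripper's fingers and finish while still holding it pressed there: do not let go. Leave the tray, the loupe and the pliers where they lie.

Things in the scene. Friction and masses are not known exactly. Their poses are not given: they have to be found in the camera images.
- extractor: Grey bench dust extractor, fixed, a box 220 x 220 mm and 110 mm high with an open frame on top under the panel. Origin: centre of its underside, on the bench; x points from the front grille to the hinge side, y to the left, z up. A steel receptacle inside stops the panel with its free edge still about 12 mm up unless the fastener is in line within about 0.2 rad.
- panel: Aluminium access panel on the extractor, 170 mm (x) x 200 mm (y) x 3 mm, hinged along its +x edge. Origin: on the hinge line at mid width, at the underside, (80, 0, 110) mm in the extractor's frame; the panel reaches from there to x = -172 mm. z: its upward normal. Bare but for the fastener: press 50 to 60 mm beside (y) it, 130 to 150 mm from the hinge.
- panel_edge (a point): Point on the panel's underside by the middle of its free edge, 170 mm from the hinge; 110 mm above the bench when the panel is fully home on the rigid frame. A spring holds the panel open by about 0.12 rad (this point about 20 mm up) and always pushes it back up: keeping it home takes about 5 to 6 N straight down near the free edge.
- fastener_grip (a point): Point to pinch on the fastener's wing: on its axis, 30 mm above the panel's top face, 6 mm below the wing's top. The wing is a steel bar 36 mm long (x of this point), 10 mm thick (y), 28 mm tall, on a disc 38 mm across whose top is 8 mm above the panel. z is the axis, up from the panel; it passes through the panel at mid width, 130 mm from the hinge.
- fastener (a joint): Turn of the fastener in the panel, rad: 0 when the wing is in line with the two dark index marks, which lie along the panel's x; positive is anticlockwise from above, so turning clockwise brings it down to 0. Starts between 0.75 and 1.45; stays where it is left (friction about 0.04 N m); stops at -0.5 and 1.57.
- tray: White stone tray with six compartments, 100 x 140 x 22 mm, loose on the bench beside the extractor; origin at the centre of its underside. Leave alone.
- loupe: Small folding steel loupe, about 60 x 28 x 18 mm, loose on the bench; origin under its lens. Leave alone.
- pliers: Pliers with black handles, about 160 x 50 x 11 mm, loose on the bench; origin under the handles. Leave alone.

How it is judged (in metres and radians):
On the way:
1. the fastener's wing has been turned in line with the index marks (within 0.17 rad) (value of joint fastener between -0.17 and 0.17 rad), for 0.2 s.
At the end, for the whole second after the job is handed in: The panel's free edge is home on the frame (within 3.5 mm), the fastener is still in line (within 0.22 rad), and the gripper's fingers are still pressing on the panel or its fastener (more than 2 N) (z of panel_edge in the frame of extractor below 0.1135 m and value of joint fastener between -0.22 and 0.22 rad and contact force between the fingers and panel above 2 N); the arm keeps its last pose, push and grip.
It fails at once if the tray, the loupe or the pliers were moved by more than 20 mm (distance of any of tray, loupe, pliers from where it was at the start of the episode above 0.02 m).
It also fails if it takes over 48 s, if anything falls off the work surface, if the arm or the gripper's body presses on something with over 40 N, if the wrist force passes 120 N, or if a joint passes its speed limit or range.

## Robot

A 6-joint arm with a two-finger parallel gripper is mounted at the origin on the work surface. World frame = base frame: x ahead of the robot, y to its left, z up, the work surface at z = 0. Lengths are in m, angles in degrees, forces in N, time in s.
With the tool pointing down it reaches from about 0.375 to 0.9 m from the base axis. Payload 3.1 kg.
Tool frame: the origin (TCP) lies at the very end of the fingers, on their centre line; the grasp point (between the pads) lies 19 mm behind it; z points along the fingers, y is the line along which they close (so a half turn about z gives the same grasp; the last joint's range is limited). The gripper opens to 87 mm and grips with 3 to 60 N. Pads are 19 mm wide; open, the fingers measure 117 mm over their backs; the gripper's body (75 mm by 190 mm) begins 51 mm behind the grasp point.
Start: joints at [-80.529, 30.224, 82.088, -0, 67.689, -10.227], TCP at [0.211, -0.588, 0.223] pointing down, gripper open.
Joint ranges: [-176.69, 176.69], [-43.24, 126.21], [12.49, 139.97], [-82, 262], [0, 151.66], [-163.58, 163.58]. Speed limits (degrees/s): [159.86, 159.86, 180, 180, 180, 180].

## Interface

Orientations are given as a 3x3 rotation matrix whose columns are the frame's x, y, z axes.
In Python, from rig import bot gives the robot as it stands.
- The arm moves only by the tool move_arm, never from a script. Its argument "increments" is a list of rows, each an object with "xyz": the shift along the tool's x, y, z in mm, a list of three; "roll": the turn about the tool's z in rad; "grip": the opening in per cent of the stroke, from 0 (shut) to 100 (fully open). A call has 1 to 5 rows; each row shifts and turns the commanded pose from where the row before left it, along the tool's axes as they then stand; what a row does not reach is not made up. A row lasts 1/12 s, in which the tool goes at most 41.7 mm and 7.16 degrees, less where a joint would pass 70% of its speed; a pose out of reach is approached as far as the arm can. A call is refused whole if a number of a shift passes 41.7 or a number of a turn 0.125, either way. A call with a gripper value outside its range is refused whole. The fingers move at their own pace and stop on an object; the grip force is fixed at half the most. Time passes only in rows, so rows that do not move let the fingers close. It gives the time, the measured TCP pose, the force, the opening and the grip force at its end, in the units of the state.
- bot.read_state(): the state, without advancing time (a new reading comes with each control period).
- bot.capture(name): name is "side" or "top" or "wrist"; returns (picture, depth): 400x640x3 uint8, red, green, blue; 400x640 float32, m along the optical axis (not along the pixel's ray), 0 where there is no reading.
- bot.camera_model(name): a dict with "intrinsics" (3x3 intrinsics, pixels), "rvec" (rotation vector, rad) and "tvec" (3), from world to camera coordinates, as OpenCV has them; the wrist camera has in their place "tool_from_camera" (4x4, takes a point from camera to tool coordinates, whose origin is the TCP and whose axes are the flange's). Camera axes: x right, y down, z forward; pixel columns grow to the right and rows downward; lengths in m; the calibration is good to about 2 mm. A picture is of the moment at which its call begins: read the wrist's pose just before it. camera_model takes no time and is no camera call.
- bot.hand_in(): hands the job in; it is judged then, once.
Trained networks look in the newest picture that a camera, given by its name, has taken for a name from the list of things; names that differ only in an ending like _2 or _b are one class to them, and where a whole thing is asked for, a point or a joint stands for the part that bears it (a point fixed in the world has none). Each returns a list of dicts, best first, with "conf" (0 to 1); they miss things now and then, are a little off and sometimes report something else, mostly with a low value. They report only what shows in the picture. A call takes as long as a camera call.
- bot.spot_in(label, camera): "at" ([x, y, z] in m, in the coordinates of the camera as it stood for that picture, good to about 4 mm: the middle of the surface that is visible of it).
- bot.trace(label, camera): "mask" (400x640 bool, what is visible of it).
The state is a dict: "time_s": time; "joint_positions": joint angles; "qvel": joint speeds; "tau": joint torques, N m; "position": TCP position; "tcp_rot": TCP orientation; "force": force on the tool from outside, world axes, zero at the start; "moment": the same for the moment, N m; "opening": opening from 0.0 (shut) to 1.0 (fully open); "grasp_force": force on a finger pad.
Only numpy, scipy, OpenCV 4.12 (cv2) and the standard library are available. Lean on these libraries where they do the work, as an engineer would, in place of code of your own. Each camera call takes 0.05 s, during which the arm holds its last target. There are 200 camera calls.

## Working session

There is one attempt and no reset: what is moved stays moved. The work goes in short steps, Python scripts to look and compute and a tool call to move; the robot and the scene stay as the last step left them, time stands still between calls to the robot, and variables do not carry over. Pictures are saved under pics/ and viewed, at most 10 in all, crops included, and the job is handed in when it is done.

Besides the shell and the picture viewer there is one more tool, called after "Call:" by a JSON object that holds its "api" and its "payload". move_arm: Moves the arm, as the interface text tells. Its arguments: {"type":"object","properties":{"increments":{"type":"array"}},"required":["increments"]}

```bash
mkdir -p pics; cat > h.py <<'E'
import numpy as np,cv2
from rig import bot
def w(cam,p):
    m=bot.camera_model(cam)
    if cam=="wrist":
        s=bot.read_state();q=m["tool_from_camera"]@np.r_[p,1]
        return np.array(s["position"])+np.array(s["tcp_rot"])@q[:3]
    R=cv2.Rodrigues(np.array(m["rvec"],float))[0]
    return R.T@(np.array(p)-np.ravel(m["tvec"]))
def cloud(cam,d,mask):
    K=np.array(bot.camera_model(cam)["intrinsics"]);v,u=np.nonzero(mask&(d>0));z=d[v,u]
    c=np.c_[(u-K[0,2])*z/K[0,0],(v-K[1,2])*z/K[1,1],z]
    return np.array([w(cam,p) for p in c[::max(1,len(c)//3000)]])
E
python3 - <<'E'
from h import *
s=bot.read_state();print(s["position"],np.round(s["tcp_rot"],3).tolist(),s["opening"])
p,d=bot.capture("top");cv2.imwrite("pics/top.png",p[:,:,::-1]);
for l in ["extractor","panel","fastener","tray","loupe","pliers"]:
    for r in bot.spot_in(l,"top")[:2]: print(l,round(r["conf"],2),np.round(w("top",r["at"]),4))
for l in ["panel","fastener"]:
    r=bot.trace(l,"top")
    if r:
        c=cloud("top",d,r[0]["mask"]);print(l,r[0]["conf"],len(c),np.round(np.percentile(c,[2,50,98],axis=0),3).tolist())
        mm=r[0]["mask"].astype(np.uint8);c=c[:,:2].astype(np.float32)
        print(cv2.minAreaRect(c),cv2.minAreaRect(np.argwhere(mm)[:,::-1].astype(np.int32)))
E
```

```text
[ 0.21056744 -0.58768536  0.22157378] [[0.941, 0.337, -0.0], [0.337, -0.941, 0.002], [0.0, -0.002, -1.0]] 1.0005656345703606
extractor 0.87 [ 0.5678 -0.0138  0.1174]
extractor 0.33 [ 0.5571 -0.0044  0.127 ]
panel 0.66 [ 0.5577 -0.0049  0.1255]
fastener 0.78 [0.5223 0.0093 0.1393]
tray 0.81 [0.6686 0.2041 0.0047]
loupe 0.58 [ 0.5493 -0.2516  0.0139]
pliers 0.69 [ 0.4099 -0.1757  0.016 ]Traceback (most recent call last):
  File "<stdin>", line 9, in <module>
  File "h.py", line 13, in cloud
    return np.array([w(cam,p) for p in c[::max(1,len(c)//3000)]])
                     ~^^^^^^^
  File "h.py", line 4, in w
    m=bot.camera_model(cam)
ValueError: time passes only in moves, steps and waits
```

View pics/top.png

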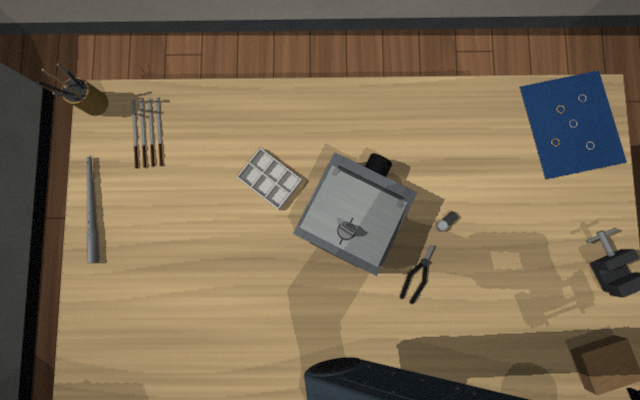

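```bash
cat > h.py <<'E'
import numpy as np,cv2
from rig import bot
def w(cam,p,s=None):
    p=np.atleast_2d(p);m=bot.camera_model(cam)
    if cam=="wrist":
        s=s or bot.read_state();T=np.array(m["tool_from_camera"])
        return (p@T[:3,:3].T+T[:3,3])@np.array(s["tcp_rot"]).T+np.array(s["position"])
    R=cv2.Rodrigues(np.array(m["rvec"],float))[0]
    return (p-np.ravel(m["tvec"]))@R
def cloud(cam,d,mask,s=None):
    K=np.array(bot.camera_model(cam)["intrinsics"]);v,u=np.nonzero(mask&(d>0));z=d[v,u]
    return w(cam,np.c_[(u-K[0,2])*z/K[0,0],(v-K[1,2])*z/K[1,1],z],s)
E
python3 - <<'E'
from h import *
print(np.round(bot.camera_model("wrist")["tool_from_camera"],3).tolist())
p,d=bot.capture("top")
for l in ["panel","fastener"]:
    r=bot.trace(l,"top")
    if r:
        c=cloud("top",d,r[0]["mask"]);print(l,r[0]["conf"],len(c),np.round(np.percentile(c,[2,50,98],axis=0),3).tolist())
        print(cv2.minAreaRect(c[:,:2].astype(np.float32)))
E
```

```text
[[0.001, -0.965, -0.261, 0.072], [1.0, 0.001, -0.001, -0.001], [0.001, -0.261, 0.965, -0.161], [0.0, 0.0, 0.0, 1.0]]
panel 0.77 5861 [[0.465, -0.109, 0.114], [0.557, -0.006, 0.125], [0.653, 0.097, 0.14]]
((0.5597490668296814, -0.0052454471588134766), (0.20086023211479187, 0.1666337549686432), 62.57711410522461)
fastener 0.47 196 [[0.506, -0.004, 0.134], [0.522, 0.012, 0.141], [0.538, 0.028, 0.168]]
((0.5229114294052124, 0.011762166395783424), (0.03327133506536484, 0.03455333039164543), 45.70328903198242)
```

Call:
{"api": "move_arm", "payload": {"increments": [{"xyz": [28, -26, -20]}, {"xyz": [28, -26, -20]}, {"xyz": [28, -26, -20]}, {"xyz": [28, -26, -10]}, {"xyz": [28, -26, 0]}]}}

```text
schema error: expected keys xyz, roll, grip
```

Call:
{"api": "move_arm", "payload": {"increments": [{"xyz": [28, -26, 0]}, {"xyz": [28, -26, 0]}, {"xyz": [28, -26, 0]}, {"xyz": [28, -26, 0]}, {"xyz": [28, -26, 0]}]}}

```text
schema error: expected keys xyz, roll, grip
```

Call:
{"api": "move_arm", "payload": {"increments": [{"xyz": [28, -26, -20], "roll": 0, "grip": 100}, {"xyz": [28, -26, -20], "roll": 0, "grip": 100}, {"xyz": [28, -26, -20], "roll": 0, "grip": 100}, {"xyz": [28, -26, -10], "roll": 0, "grip": 100}, {"xyz": [28, -26, 0], "roll": 0, "grip": 100}]}}

```text
time_s: 0.97
position: [0.2981, -0.4224, 0.2933]
tcp_rot: [[0.942, 0.336, 0.003], [0.336, -0.942, -0.006], [0.001, 0.006, -1.0]]
force: [0.5, 0.3, 0.4]
opening: 1.001
grasp_force: 0.0
```

Call:
{"api": "move_arm", "payload": {"increments": [{"xyz": [28, -26, 0], "roll": 0, "grip": 100}, {"xyz": [28, -26, 0], "roll": 0, "grip": 100}, {"xyz": [28, -26, 0], "roll": 0, "grip": 100}, {"xyz": [28, -26, 0], "roll": 0, "grip": 100}, {"xyz": [28, -26, 0], "roll": 0, "grip": 100}]}}

```text
time_s: 1.38
position: [0.3854, -0.251, 0.2908]
tcp_rot: [[0.942, 0.337, 0.001], [0.337, -0.942, -0.001], [0.0, 0.001, -1.0]]
force: [0.6, -0.9, 0.7]
opening: 1.001
grasp_force: 0.0
```

Call:
{"api": "move_arm", "payload": {"increments": [{"xyz": [28, -26, 0], "roll": 0, "grip": 100}, {"xyz": [28, -26, 0], "roll": 0, "grip": 100}, {"xyz": [28, -26, 0], "roll": 0, "grip": 100}, {"xyz": [28, -26, 0], "roll": 0, "grip": 100}, {"xyz": [28, -26, 0], "roll": 0, "grip": 100}]}}

```text
time_s: 1.8
position: [0.4734, -0.0813, 0.2909]
tcp_rot: [[0.941, 0.337, 0.001], [0.337, -0.941, -0.0], [0.001, 0.001, -1.0]]
force: [0.8, -1.1, -0.4]
opening: 1.0
grasp_force: 0.0
```

Call:
{"api": "move_arm", "payload": {"increments": [{"xyz": [28, -26, 0], "roll": 0, "grip": 100}, {"xyz": [28, -26, 0], "roll": 0, "grip": 100}, {"xyz": [0, 0, 0], "roll": 0, "grip": 100}, {"xyz": [0, 0, 0], "roll": 0, "grip": 100}]}}

```text
time_s: 2.13
position: [0.5085, -0.0135, 0.2905]
tcp_rot: [[0.94, 0.341, 0.0], [0.341, -0.94, -0.0], [0.0, 0.0, -1.0]]
force: [-0.3, -0.1, 0.8]
opening: 1.0
grasp_force: 0.0
```

```bash
cat > look.py <<'E'
import sys
from h import *
s=bot.read_state();print(s["time_s"],np.round(s["position"],4),np.round(s["force"],2))
p,d=bot.capture("wrist");cv2.imwrite(sys.argv[1],p[:,:,::-1])
for l in ["panel","fastener"]:
    r=bot.trace(l,"wrist")
    if r:
        c=cloud("wrist",d,r[0]["mask"],s);print(l,r[0]["conf"],len(c),np.round(np.percentile(c,[2,50,98],axis=0),3).tolist())
        print(cv2.minAreaRect(c[:,:2].astype(np.float32)))
        if l=="fastener":
            for dz in (.003,.006,.01):
                t=c[c[:,2]>np.percentile(c[:,2],99.5)-dz,:2];print(len(t),cv2.minAreaRect(t.astype(np.float32)),t.mean(0))
                a=np.linalg.svd(t-t.mean(0),full_matrices=False)[2][0];print("yaw",np.degrees(np.arctan(a[1]/a[0])))
E
python3 look.py pics/w1.png
```

```text
2.1333 [ 0.5085 -0.0135  0.2905] [-0.27 -0.14  0.8 ]
panel 0.89 31624 [[0.466, -0.108, 0.112], [0.564, 0.002, 0.122], [0.658, 0.099, 0.136]]
((0.5576843023300171, -0.0050576478242874146), (0.21136270463466644, 0.1778017282485962), 62.57191467285156)
fastener 0.65 1088 [[0.507, -0.004, 0.132], [0.526, 0.013, 0.136], [0.54, 0.029, 0.164]]
((0.5228505730628967, 0.012612231075763702), (0.03824934735894203, 0.03570376709103584), 17.206058502197266)
368 ((0.5263954997062683, 0.011676989495754242), (0.035256098955869675, 0.009931845590472221), 55.31002426147461) [0.52633649 0.01170863]
yaw 56.02540601251052
406 ((0.5263215899467468, 0.011570513248443604), (0.035725366324186325, 0.009932640939950943), 55.31439208984375) [0.52667746 0.0117727 ]
yaw 55.62744759266592
407 ((0.5263215899467468, 0.011570513248443604), (0.035725366324186325, 0.009932640939950943), 55.31439208984375) [0.52670898 0.01180147]
yaw 55.52923492078905
```

View pics/w1.png

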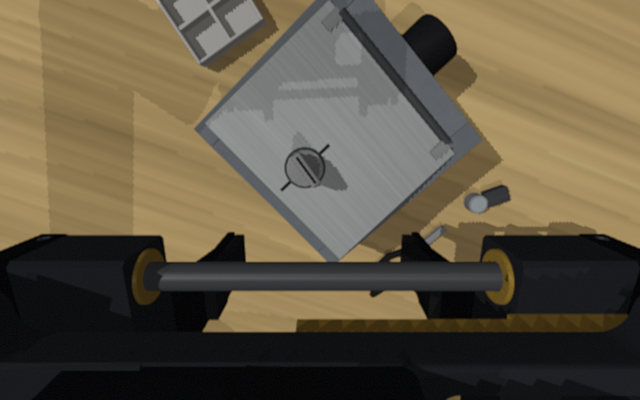

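Call:
{"api": "move_arm", "payload": {"increments": [{"xyz": [0, 0, 0], "roll": -0.124, "grip": 45}, {"xyz": [0, 0, 0], "roll": -0.124, "grip": 45}, {"xyz": [0, 0, 0], "roll": -0.124, "grip": 45}, {"xyz": [0, 0, 0], "roll": -0.124, "grip": 45}, {"xyz": [0, 0, 0], "roll": -0.124, "grip": 45}]}}

```text
time_s: 2.7
position: [0.5075, -0.0171, 0.2906]
tcp_rot: [[0.568, 0.823, -0.0], [0.823, -0.568, -0.0], [-0.0, -0.0, -1.0]]
force: [-1.0, -0.8, -0.3]
opening: 0.705
grasp_force: 0.0
```

Call:
{"api": "move_arm", "payload": {"increments": [{"xyz": [15, 0, 25], "roll": 0, "grip": 45}, {"xyz": [16, 0, 25], "roll": 0, "grip": 45}, {"xyz": [0, 0, 20], "roll": 0, "grip": 45}, {"xyz": [0, 0, 0], "roll": 0, "grip": 45}, {"xyz": [0, 0, 0], "roll": 0, "grip": 45}]}}

```text
time_s: 3.12
position: [0.5247, 0.009, 0.2199]
tcp_rot: [[0.572, 0.82, -0.003], [0.82, -0.572, 0.0], [-0.001, -0.003, -1.0]]
force: [0.3, 0.2, 0.2]
opening: 0.461
grasp_force: 0.0
```

```bash
python3 look.py pics/w2.png; python3 -c "
from h import *
print(np.round(bot.read_state()['tcp_rot'],3).tolist(),bot.read_state()['joint_positions'])"
```

```text
3.1167 [0.5247 0.009  0.2199] [0.34 0.15 0.18]
panel 0.64 36195 [[0.472, -0.07, 0.112], [0.569, 0.024, 0.123], [0.66, 0.103, 0.149]]
((0.5392152070999146, -0.0426960289478302), (0.2886110246181488, 0.17361202836036682), 62.832645416259766)
fastener 0.74 1749 [[0.507, -0.003, 0.132], [0.526, 0.015, 0.137], [0.54, 0.03, 0.164]]
((0.5238697528839111, 0.013084281235933304), (0.036813315004110336, 0.0367368683218956), 67.64192199707031)
575 ((0.526465892791748, 0.01164771243929863), (0.03547334671020508, 0.0095279635861516), 55.503936767578125) [0.5267793  0.01192251]
yaw 56.02859451786159
650 ((0.5265164971351624, 0.011758819222450256), (0.03570210188627243, 0.009748512879014015), 55.19712829589844) [0.52700167 0.0124043 ]
yaw 55.46101822405566
672 ((0.5261977314949036, 0.011977646499872208), (0.035713259130716324, 0.010382707230746746), 55.501243591308594) [0.52721045 0.01284517]
yaw 55.98278399916734
[[0.572, 0.82, 0.003], [0.82, -0.572, -0.001], [0.001, 0.003, -1.0]] [-1.11768236e+01  2.26427143e+01  9.62952601e+01 -5.95929634e-03
  6.08936532e+01  2.36944744e+01]
```

View pics/w2.png

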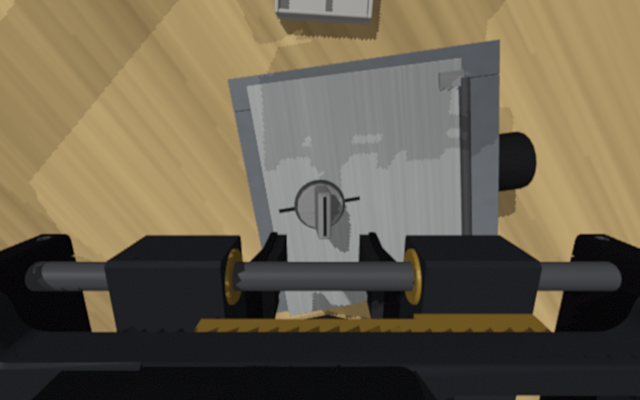

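The picture shows the wing upright at (325, 215), centred between the fingers, with the index marks running across it at (287, 210) and (352, 199). I'll lower and pinch.

Call:
{"api": "move_arm", "payload": {"increments": [{"xyz": [3, 0, 25], "roll": 0, "grip": 45}, {"xyz": [0, 0, 25], "roll": 0, "grip": 45}, {"xyz": [0, 0, 15], "roll": 0, "grip": 45}, {"xyz": [0, 0, 13], "roll": 0, "grip": 45}, {"xyz": [0, 0, 0], "roll": 0, "grip": 45}]}}

```text
time_s: 3.68
position: [0.5266, 0.0123, 0.1416]
tcp_rot: [[0.571, 0.821, -0.003], [0.821, -0.571, 0.0], [-0.001, -0.002, -1.0]]
force: [-1.3, 0.3, -0.9]
opening: 0.449
grasp_force: 0.0
```

Call:
{"api": "move_arm", "payload": {"increments": [{"xyz": [0, 0, 0], "roll": 0, "grip": 0}, {"xyz": [0, 0, 0], "roll": 0, "grip": 0}, {"xyz": [0, 0, 0], "roll": 0, "grip": 0}, {"xyz": [0, 0, 0], "roll": 0, "grip": 0}, {"xyz": [0, 0, 0], "roll": 0, "grip": 0}]}}

```text
time_s: 4.1
position: [0.528, 0.0126, 0.1434]
tcp_rot: [[0.57, 0.821, 0.002], [0.821, -0.57, -0.0], [0.001, 0.002, -1.0]]
force: [-0.7, 1.4, 1.8]
opening: 0.156
grasp_force: 1.6
```

Call:
{"api": "move_arm", "payload": {"increments": [{"xyz": [0, 0, 0], "roll": 0, "grip": 0}, {"xyz": [0, 0, 0], "roll": 0, "grip": 0}, {"xyz": [0, 0, 0], "roll": 0, "grip": 0}]}}

```text
time_s: 4.35
position: [0.5267, 0.0133, 0.1422]
tcp_rot: [[0.571, 0.821, -0.002], [0.821, -0.571, 0.001], [0.0, -0.002, -1.0]]
force: [-0.2, 2.4, -3.2]
opening: 0.127
grasp_force: 29.4
```

Call:
{"api": "move_arm", "payload": {"increments": [{"xyz": [0, 0, 0], "roll": 0.1, "grip": 0}, {"xyz": [0, 0, 0], "roll": 0.1, "grip": 0}, {"xyz": [0, 0, 0], "roll": 0.1, "grip": 0}, {"xyz": [0, 0, 0], "roll": 0.1, "grip": 0}, {"xyz": [0, 0, 0], "roll": 0.1, "grip": 0}]}}

```text
time_s: 4.77
position: [0.5276, 0.0123, 0.1421]
tcp_rot: [[0.896, 0.443, -0.0], [0.443, -0.896, -0.001], [-0.0, 0.001, -1.0]]
force: [1.0, -1.3, -4.9]
opening: 0.123
grasp_force: 29.6
```

Call:
{"api": "move_arm", "payload": {"increments": [{"xyz": [0, 0, 0], "roll": 0.1, "grip": 0}, {"xyz": [0, 0, 0], "roll": 0.1, "grip": 0}, {"xyz": [0, 0, 0], "roll": 0.1, "grip": 0}, {"xyz": [0, 0, 0], "roll": 0.1, "grip": 0}, {"xyz": [0, 0, 0], "roll": 0.1, "grip": 0}]}}

```text
time_s: 5.18
position: [0.528, 0.011, 0.1422]
tcp_rot: [[0.999, -0.04, 0.001], [-0.04, -0.999, -0.003], [0.001, 0.003, -1.0]]
force: [0.4, -4.8, -3.3]
opening: 0.114
grasp_force: 29.9
```

Call:
{"api": "move_arm", "payload": {"increments": [{"xyz": [0, 0, 0], "roll": 0.1, "grip": 0}, {"xyz": [0, 0, 0], "roll": 0.1, "grip": 0}, {"xyz": [0, 0, 0], "roll": 0.1, "grip": 0}, {"xyz": [0, 0, 0], "roll": 0.1, "grip": 0}, {"xyz": [0, 0, 0], "roll": 0.05, "grip": 0}]}}

```text
time_s: 5.6
position: [0.5276, 0.0098, 0.1423]
tcp_rot: [[0.883, -0.469, -0.0], [-0.469, -0.883, -0.005], [0.002, 0.005, -1.0]]
force: [-1.3, -7.6, -2.4]
opening: 0.114
grasp_force: 30.0
```

Call:
{"api": "move_arm", "payload": {"increments": [{"xyz": [0, 0, 0], "roll": 0, "grip": 0}, {"xyz": [0, 0, 0], "roll": 0, "grip": 0}, {"xyz": [0, 0, 0], "roll": 0, "grip": 0}]}}

```text
time_s: 5.85
position: [0.5276, 0.0098, 0.1423]
tcp_rot: [[0.885, -0.466, -0.0], [-0.466, -0.885, -0.005], [0.002, 0.005, -1.0]]
force: [-1.3, -7.0, -3.0]
opening: 0.111
grasp_force: 30.0
```

Call:
{"api": "move_arm", "payload": {"increments": [{"xyz": [0, 0, 0], "roll": 0, "grip": 45}, {"xyz": [0, 0, 0], "roll": 0, "grip": 45}, {"xyz": [0, 0, 0], "roll": 0, "grip": 45}, {"xyz": [0, 0, -20], "roll": 0, "grip": 45}, {"xyz": [0, 0, -30], "roll": 0, "grip": 45}]}}

```text
time_s: 6.27
position: [0.5253, 0.0132, 0.1906]
tcp_rot: [[0.884, -0.467, -0.007], [-0.467, -0.884, 0.001], [-0.007, 0.002, -1.0]]
force: [0.2, -0.0, -0.4]
opening: 0.396
grasp_force: 0.0
```

Call:
{"api": "move_arm", "payload": {"increments": [{"xyz": [0, 0, -40], "roll": 0, "grip": 0}, {"xyz": [0, 0, 0], "roll": 0, "grip": 0}, {"xyz": [0, 0, 0], "roll": 0, "grip": 0}, {"xyz": [0, 0, 0], "roll": 0, "grip": 0}, {"xyz": [0, 0, 0], "roll": 0, "grip": 0}]}}

```text
time_s: 6.68
position: [0.5264, 0.013, 0.2314]
tcp_rot: [[0.884, -0.467, -0.003], [-0.467, -0.884, 0.001], [-0.003, 0.001, -1.0]]
force: [0.2, 0.9, -0.1]
opening: 0.157
grasp_force: 0.0
```

```bash
python3 look.py pics/w3.png; python3 -c "
from h import *
s=bot.read_state();print(np.round(s['tcp_rot'],3).tolist(),s['opening'])"
```

```text
6.6833 [0.5264 0.013  0.2314] [ 0.23  0.86 -0.11]
panel 0.95 42165 [[0.476, -0.111, 0.112], [0.569, -0.009, 0.121], [0.658, 0.091, 0.136]]
((0.5621863603591919, -0.003040596842765808), (0.20733723044395447, 0.16882869601249695), 63.11376953125)
fastener 0.64 1582 [[0.507, -0.004, 0.129], [0.526, 0.011, 0.136], [0.542, 0.029, 0.165]]
((0.5214148163795471, 0.013094010762870312), (0.0414152629673481, 0.03765690326690674), 11.77160930633545)
288 ((0.5236550569534302, 0.0128089040517807), (0.009308507665991783, 0.02806425467133522), 62.12037658691406) [0.52070027 0.01473067]
yaw -27.959455182581024
562 ((0.5267757773399353, 0.011142458766698837), (0.009346935898065567, 0.03513688966631889), 62.14128112792969) [0.52700594 0.01123449]
yaw -27.65864549216902
581 ((0.5267757773399353, 0.011142458766698837), (0.009346935898065567, 0.03513688966631889), 62.14128112792969) [0.52740025 0.01097092]
yaw -27.93104766447418
[[0.884, -0.467, -0.003], [-0.467, -0.884, 0.001], [-0.003, 0.001, -1.0]] 0.0430604434762717
```

View pics/w3.png

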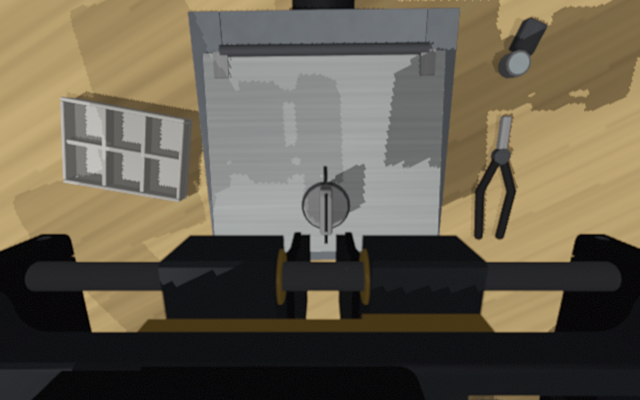

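The wing at (325, 210) is now in line with the marks at (325, 172) and (326, 240). Next I'll press beside it.

Call:
{"api": "move_arm", "payload": {"increments": [{"xyz": [-7, 28, 0], "roll": 0, "grip": 0}, {"xyz": [-7, 27, 10], "roll": 0, "grip": 0}, {"xyz": [0, 0, 25], "roll": 0, "grip": 0}, {"xyz": [0, 0, 25], "roll": 0, "grip": 0}, {"xyz": [0, 0, 25], "roll": 0, "grip": 0}]}}

```text
time_s: 7.25
position: [0.489, -0.0299, 0.1464]
tcp_rot: [[0.884, -0.468, 0.0], [-0.468, -0.884, -0.0], [0.0, -0.0, -1.0]]
force: [0.3, 0.1, -0.2]
opening: 0.005
grasp_force: 0.0
```

Call:
{"api": "move_arm", "payload": {"increments": [{"xyz": [0, 0, 8], "roll": 0, "grip": 0}, {"xyz": [0, 0, 3], "roll": 0, "grip": 0}, {"xyz": [0, 0, 3], "roll": 0, "grip": 0}, {"xyz": [0, 0, 3], "roll": 0, "grip": 0}, {"xyz": [0, 0, 0], "roll": 0, "grip": 0}]}}

```text
time_s: 7.67
position: [0.49, -0.0295, 0.1309]
tcp_rot: [[0.884, -0.467, 0.001], [-0.467, -0.884, -0.0], [0.001, -0.0, -1.0]]
force: [0.2, -0.9, 0.2]
opening: 0.006
grasp_force: 0.0
```

Call:
{"api": "move_arm", "payload": {"increments": [{"xyz": [0, 0, 2], "roll": 0, "grip": 0}, {"xyz": [0, 0, 2], "roll": 0, "grip": 0}, {"xyz": [0, 0, 2], "roll": 0, "grip": 0}, {"xyz": [0, 0, 0], "roll": 0, "grip": 0}, {"xyz": [0, 0, 0], "roll": 0, "grip": 0}]}}

```text
time_s: 8.08
position: [0.4897, -0.0294, 0.1248]
tcp_rot: [[0.884, -0.467, 0.001], [-0.467, -0.884, 0.0], [0.001, -0.0, -1.0]]
force: [0.1, 1.5, 2.1]
opening: 0.007
grasp_force: 0.8
```

Call:
{"api": "move_arm", "payload": {"increments": [{"xyz": [0, 0, 2], "roll": 0, "grip": 0}, {"xyz": [0, 0, 2], "roll": 0, "grip": 0}, {"xyz": [0, 0, 2], "roll": 0, "grip": 0}, {"xyz": [0, 0, 0], "roll": 0, "grip": 0}, {"xyz": [0, 0, 0], "roll": 0, "grip": 0}]}}

```text
time_s: 8.5
position: [0.4893, -0.0292, 0.1184]
tcp_rot: [[0.884, -0.467, -0.0], [-0.467, -0.884, 0.0], [-0.0, -0.0, -1.0]]
force: [-0.0, 2.3, 2.8]
opening: 0.012
grasp_force: 1.6
```

Call:
{"api": "move_arm", "payload": {"increments": [{"xyz": [0, 0, 2], "roll": 0, "grip": 0}, {"xyz": [0, 0, 2], "roll": 0, "grip": 0}, {"xyz": [0, 0, 0], "roll": 0, "grip": 0}, {"xyz": [0, 0, 0], "roll": 0, "grip": 0}, {"xyz": [0, 0, 0], "roll": 0, "grip": 0}]}}

```text
time_s: 8.92
position: [0.4892, -0.0293, 0.1145]
tcp_rot: [[0.884, -0.467, -0.0], [-0.467, -0.884, 0.0], [-0.0, -0.0, -1.0]]
force: [-0.5, 3.0, 5.1]
opening: 0.006
grasp_force: 2.2
```

Call:
{"api": "move_arm", "payload": {"increments": [{"xyz": [0, 0, 1], "roll": 0, "grip": 0}, {"xyz": [0, 0, 0], "roll": 0, "grip": 0}, {"xyz": [0, 0, 1], "roll": 0, "grip": 0}, {"xyz": [0, 0, 0], "roll": 0, "grip": 0}, {"xyz": [0, 0, 0], "roll": 0, "grip": 0}]}}

```text
time_s: 9.33
position: [0.4892, -0.0293, 0.1133]
tcp_rot: [[0.884, -0.467, -0.0], [-0.467, -0.884, 0.0], [-0.0, -0.0, -1.0]]
force: [-2.1, 3.1, 11.6]
opening: 0.006
grasp_force: 5.7
```

Call:
{"api": "move_arm", "payload": {"increments": [{"xyz": [0, 0, 1], "roll": 0, "grip": 0}, {"xyz": [0, 0, 0], "roll": 0, "grip": 0}, {"xyz": [0, 0, 0], "roll": 0, "grip": 0}, {"xyz": [0, 0, 0], "roll": 0, "grip": 0}]}}

```text
time_s: 9.67
position: [0.4892, -0.0293, 0.1132]
tcp_rot: [[0.884, -0.467, 0.0], [-0.467, -0.884, -0.0], [0.0, -0.0, -1.0]]
force: [-4.0, 3.5, 19.0]
opening: 0.003
grasp_force: 9.5
```

```bash
python3 look.py pics/w4.png
```

```text
9.6667 [ 0.4892 -0.0293  0.1132] [-4.05  3.47 19.04]
panel 0.56 97106 [[0.498, -0.108, 0.11], [0.576, -0.011, 0.112], [0.652, 0.086, 0.115]]
((0.5555940866470337, -0.002851352095603943), (0.2020704448223114, 0.1585978865623474), 63.595794677734375)
fastener 0.84 1958 [[0.518, -0.004, 0.115], [0.532, 0.004, 0.124], [0.54, 0.023, 0.148]]
((0.5313259959220886, 0.007638344541192055), (0.04471438378095627, 0.025064431130886078), 76.15166473388672)
428 ((0.5373040437698364, 0.00010265223681926727), (0.008737116120755672, 0.033443037420511246), 16.22705078125) [0.53405634 0.00781807]
yaw -64.89661690695908
511 ((0.5360260009765625, -0.0006123483180999756), (0.0098628094419837, 0.03316901624202728), 9.02867603302002) [0.53430688 0.00726045]
yaw -66.95026658386736
616 ((0.5339847207069397, -0.001027839258313179), (0.0320366732776165, 0.010706383734941483), 89.69404602050781) [0.53438526 0.00671742]
yaw -70.80797438840531
```

View pics/w4.png

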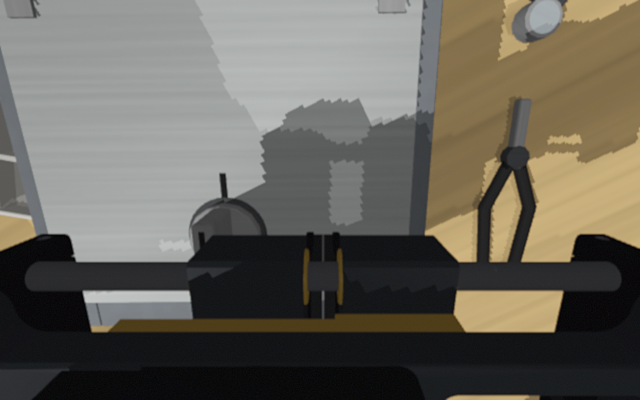

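The panel lies flat at about 0.112 m. The wing is mostly hidden behind the gripper at about (202, 238), so the fitted yaw here means nothing. It was in line before pressing and nothing has touched it since, and the panel went past its catch, so I'll hand in.

```bash
python3 -c "
from rig import bot
print(bot.hand_in())"
```

```text
the job is handed in; nothing more can be done
None
```

I turned the fastener in line with the index marks, pressed the panel home and handed the job in with the fingers still holding it down at about 19 N; `hand_in` returned no verdict, and the wing was hidden from the camera in the last look.

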